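# Find the rattling sample case and present it

## Task

One of the three sealed sample cases on the blue mat has a steel ball loose inside. Pick them up one at a time and shake each to and fro a few times until you find the one that rattles, standing each silent case you lifted back upright where it was and leaving the other things alone. Present the rattling case: finish while still holding it in the gripper, still and level, about 15 cm above the middle of the green check plate.

Things in the scene. Friction and masses are not known exactly. Their poses are not given: they have to be found in the camera images.
- case_1: aluminium case with blue lid, 110 (x) by 52 (y) by 60 mm high (z up), about 0.44 kg +-10%; origin: centre of underside. Grip across y, 30 N is fine. All 3 look alike. Just one, unknown, holds a loose steel ball (36 mm, 0.19 kg) free to roll 33 mm either way from the middle along x, 4 mm along y; the others are packed solid. Shaken or tipped end to end, it jolts the tool and shifts 0.06 N m about y each way.
- case_2: aluminium case with blue lid, 110 (x) by 52 (y) by 60 mm high (z up), about 0.44 kg +-10%; origin: centre of underside. Grip across y, 30 N is fine. All 3 look alike. Just one, unknown, holds a loose steel ball (36 mm, 0.19 kg) free to roll 33 mm either way from the middle along x, 4 mm along y; the others are packed solid. Shaken or tipped end to end, it jolts the tool and shifts 0.06 N m about y each way.
- case_3: aluminium case with blue lid, 110 (x) by 52 (y) by 60 mm high (z up), about 0.44 kg +-10%; origin: centre of underside. Grip across y, 30 N is fine. All 3 look alike. Just one, unknown, holds a loose steel ball (36 mm, 0.19 kg) free to roll 33 mm either way from the middle along x, 4 mm along y; the others are packed solid. Shaken or tipped end to end, it jolts the tool and shifts 0.06 N m about y each way.
- mat: flat blue mat fixed on the bench, 150 mm (x) by 460 mm (y), 4 mm thick; the cases stand on it in a row along its y axis, about 150 mm apart, long sides along its x axis. Origin: centre of its underside, on the bench.
- plate: green-edged white check plate fixed on the bench beyond the mat, 90 mm (x) by 130 mm (y), 6 mm thick. Origin: centre of its underside. The rattling case is to be held over its middle with its underside about 150 mm above the bench.
- bottle: bystander: amber glass bottle with red cap, 60 mm across, 130 mm tall, standing; origin centre of its underside. Leave alone.
- beaker: bystander: open steel beaker, 72 mm across, 80 mm tall, standing; origin centre of its underside. Leave alone.
- wrench: bystander: steel wrench lying on the bench. Leave alone.

How it is judged:
On the way, in this order (a step that is already met when the one before it is completed fails the run):
1. the rattling case, lifted in the gripper, makes quick movement 1 (lifting and each stroke of shaking count) (((distance between ball_c0 and case_1 below 0.065 m and height (world z) of case_1 above 0.03 m and contact force between case_1 and the fingers above 1 N and (linear speed of case_1 above 0.08 m/s or angular speed of case_1 above 0.5 rad/s)) or (distance between ball_c0 and case_2 below 0.065 m and height (world z) of case_2 above 0.03 m and contact force between case_2 and the fingers above 1 N and (linear speed of case_2 above 0.08 m/s or angular speed of case_2 above 0.5 rad/s)) or (distance between ball_c0 and case_3 below 0.065 m and height (world z) of case_3 above 0.03 m and contact force between case_3 and the fingers above 1 N and (linear speed of case_3 above 0.08 m/s or angular speed of case_3 above 0.5 rad/s)))).
2. and turns back or pauses (1) (((distance between ball_c0 and case_1 below 0.065 m and height (world z) of case_1 above 0.03 m and contact force between case_1 and the fingers above 1 N and linear speed of case_1 below 0.06 m/s and angular speed of case_1 below 0.4 rad/s) or (distance between ball_c0 and case_2 below 0.065 m and height (world z) of case_2 above 0.03 m and contact force between case_2 and the fingers above 1 N and linear speed of case_2 below 0.06 m/s and angular speed of case_2 below 0.4 rad/s) or (distance between ball_c0 and case_3 below 0.065 m and height (world z) of case_3 above 0.03 m and contact force between case_3 and the fingers above 1 N and linear speed of case_3 below 0.06 m/s and angular speed of case_3 below 0.4 rad/s))).
3. the rattling case, lifted in the gripper, makes quick movement 2 (lifting and each stroke of shaking count) (((distance between ball_c0 and case_1 below 0.065 m and height (world z) of case_1 above 0.03 m and contact force between case_1 and the fingers above 1 N and (linear speed of case_1 above 0.08 m/s or angular speed of case_1 above 0.5 rad/s)) or (distance between ball_c0 and case_2 below 0.065 m and height (world z) of case_2 above 0.03 m and contact force between case_2 and the fingers above 1 N and (linear speed of case_2 above 0.08 m/s or angular speed of case_2 above 0.5 rad/s)) or (distance between ball_c0 and case_3 below 0.065 m and height (world z) of case_3 above 0.03 m and contact force between case_3 and the fingers above 1 N and (linear speed of case_3 above 0.08 m/s or angular speed of case_3 above 0.5 rad/s)))).
4. and turns back or pauses (2) (((distance between ball_c0 and case_1 below 0.065 m and height (world z) of case_1 above 0.03 m and contact force between case_1 and the fingers above 1 N and linear speed of case_1 below 0.06 m/s and angular speed of case_1 below 0.4 rad/s) or (distance between ball_c0 and case_2 below 0.065 m and height (world z) of case_2 above 0.03 m and contact force between case_2 and the fingers above 1 N and linear speed of case_2 below 0.06 m/s and angular speed of case_2 below 0.4 rad/s) or (distance between ball_c0 and case_3 below 0.065 m and height (world z) of case_3 above 0.03 m and contact force between case_3 and the fingers above 1 N and linear speed of case_3 below 0.06 m/s and angular speed of case_3 below 0.4 rad/s))).
5. the rattling case, lifted in the gripper, makes quick movement 3 (lifting and each stroke of shaking count) (((distance between ball_c0 and case_1 below 0.065 m and height (world z) of case_1 above 0.03 m and contact force between case_1 and the fingers above 1 N and (linear speed of case_1 above 0.08 m/s or angular speed of case_1 above 0.5 rad/s)) or (distance between ball_c0 and case_2 below 0.065 m and height (world z) of case_2 above 0.03 m and contact force between case_2 and the fingers above 1 N and (linear speed of case_2 above 0.08 m/s or angular speed of case_2 above 0.5 rad/s)) or (distance between ball_c0 and case_3 below 0.065 m and height (world z) of case_3 above 0.03 m and contact force between case_3 and the fingers above 1 N and (linear speed of case_3 above 0.08 m/s or angular speed of case_3 above 0.5 rad/s)))).
6. and turns back or pauses (3) (((distance between ball_c0 and case_1 below 0.065 m and height (world z) of case_1 above 0.03 m and contact force between case_1 and the fingers above 1 N and linear speed of case_1 below 0.06 m/s and angular speed of case_1 below 0.4 rad/s) or (distance between ball_c0 and case_2 below 0.065 m and height (world z) of case_2 above 0.03 m and contact force between case_2 and the fingers above 1 N and linear speed of case_2 below 0.06 m/s and angular speed of case_2 below 0.4 rad/s) or (distance between ball_c0 and case_3 below 0.065 m and height (world z) of case_3 above 0.03 m and contact force between case_3 and the fingers above 1 N and linear speed of case_3 below 0.06 m/s and angular speed of case_3 below 0.4 rad/s))).
7. the rattling case, lifted in the gripper, makes quick movement 4 (lifting and each stroke of shaking count) (((distance between ball_c0 and case_1 below 0.065 m and height (world z) of case_1 above 0.03 m and contact force between case_1 and the fingers above 1 N and (linear speed of case_1 above 0.08 m/s or angular speed of case_1 above 0.5 rad/s)) or (distance between ball_c0 and case_2 below 0.065 m and height (world z) of case_2 above 0.03 m and contact force between case_2 and the fingers above 1 N and (linear speed of case_2 above 0.08 m/s or angular speed of case_2 above 0.5 rad/s)) or (distance between ball_c0 and case_3 below 0.065 m and height (world z) of case_3 above 0.03 m and contact force between case_3 and the fingers above 1 N and (linear speed of case_3 above 0.08 m/s or angular speed of case_3 above 0.5 rad/s)))).
At the end, for the whole second after the job is handed in: Rattling case held by the gripper, underside 80-250 mm above the bench, within 50 mm of the plate's middle, upright within 0.2 rad, still; other two upright, released, within 40 mm of where they stood; bottle, beaker, wrench moved under 40 mm (((distance between ball_c0 and case_1 below 0.065 m and contact force between case_1 and the fingers above 1 N and height (world z) of case_1 between 0.08 and 0.25 m and horizontal distance between case_1 and plate below 0.05 m and angle between case_1's own z axis and vertical below 0.2 rad and linear speed of case_1 below 0.04 m/s and distance of each of case_2, case_3 from where it was at the start of the episode below 0.04 m and angle between each of case_2, case_3's own z axis and vertical below 0.1 rad and contact force between each of case_2, case_3 and the fingers below 0.2 N and linear speed of each of case_2, case_3 below 0.03 m/s) or (distance between ball_c0 and case_2 below 0.065 m and contact force between case_2 and the fingers above 1 N and height (world z) of case_2 between 0.08 and 0.25 m and horizontal distance between case_2 and plate below 0.05 m and angle between case_2's own z axis and vertical below 0.2 rad and linear speed of case_2 below 0.04 m/s and distance of each of case_1, case_3 from where it was at the start of the episode below 0.04 m and angle between each of case_1, case_3's own z axis and vertical below 0.1 rad and contact force between each of case_1, case_3 and the fingers below 0.2 N and linear speed of each of case_1, case_3 below 0.03 m/s) or (distance between ball_c0 and case_3 below 0.065 m and contact force between case_3 and the fingers above 1 N and height (world z) of case_3 between 0.08 and 0.25 m and horizontal distance between case_3 and plate below 0.05 m and angle between case_3's own z axis and vertical below 0.2 rad and linear speed of case_3 below 0.04 m/s and distance of each of case_1, case_2 from where it was at the start of the episode below 0.04 m and angle between each of case_1, case_2's own z axis and vertical below 0.1 rad and contact force between each of case_1, case_2 and the fingers below 0.2 N and linear speed of each of case_1, case_2 below 0.03 m/s)) and distance of each of bottle, beaker, wrench from where it was at the start of the episode below 0.04 m); the arm keeps its last pose, push and grip.
It fails at once if the amber glass bottle with red cap is knocked away (distance of bottle from where it was at the start of the episode above 0.04 m).
It fails at once if the steel beaker is knocked away (distance of beaker from where it was at the start of the episode above 0.04 m).
It fails at once if the wrench is knocked away (distance of wrench from where it was at the start of the episode above 0.04 m).
It fails at once if bottle is knocked over (angle between bottle's own z axis and vertical above 0.5 rad).
It fails at once if beaker is knocked over (angle between beaker's own z axis and vertical above 0.5 rad).
It also fails if it takes over 72 s, if anything falls off the work surface, if the arm or the gripper's body presses on something with over 40 N, if the wrist force passes 120 N, or if a joint passes its speed limit or range.

## Robot

A 7-joint arm with a two-finger parallel gripper is mounted at the origin on the work surface. World frame = base frame: x ahead of the robot, y to its left, z up, the work surface at z = 0. Lengths are in m, angles in rad, forces in N, time in s.
With the tool pointing down it reaches from about 0.4 to 0.85 m from the base axis. Payload 10.4 kg.
Tool frame: the origin (TCP) lies at the very end of the fingers, on their centre line; the grasp point (between the pads) lies manip.hold_point_z behind it (manip.hold_point_z is the distance from the TCP to the grasp point, in m); z points along the fingers, x is the direction in which the jaws open and shut, and the axes are right-handed (so a half turn about z gives the same grasp; the last joint's range is limited). The gripper opens to 85 mm and grips with 20 to 120 N. Pads are 22 mm wide; open, the fingers measure 114 mm over their backs; the gripper's body (76 mm by 85 mm) begins 54 mm behind the grasp point. The pads swing forward as they close: fully open they stand 13 mm farther back than shut.
Start: joints at [1.164, 0.332, -0.065, 1.46, 0.022, 1.35, -0.088], TCP at [0.234, -0.58, 0.197] pointing down, gripper open.
Joint ranges: [-2.6, 2.6], [-0.5, 2.12], [-1.47, 1.34], [0.16, 2.42], [-1.27, 4.41], [0.06, 2.06], [-2.6, 2.6]. Speed limits (rad/s): [2.22, 2.22, 2.79, 2.79, 3.14, 3.14, 3.14].

## Interface

Orientations are given as a unit quaternion [x, y, z, w].
In Python, from workcell import readout, camera, camera_info, manip gives the robot as it stands.
- The arm moves only by the tool play_rows, never from a script. Its argument "rows" is a list of rows, each a list of 3 entries, a list of its own where there are three numbers: the shift along the world's x, y, z in mm, then the turn, a rotation vector about the world's x, y, z in degrees, then the finger opening in mm, from 0 to 85.4. In form: [[[tx, ty, tz], [rx, ry, rz], fingers], ...]. A call has 1 to 12 rows; each row shifts and turns the commanded pose from where the row before left it; what a row does not reach is not made up. A row lasts 1/8 s, in which the tool goes at most 62.5 mm and 10.7 degrees, less where a joint would pass 70% of its speed; a pose out of reach is approached as far as the arm can. A call with a gripper value outside its range is refused whole. The fingers move at their own pace and stop on an object; "force" is the grip in N (left out, the last holds). Time passes only in rows, so rows that do not move let the fingers close. It gives the time, the measured TCP pose, the force and the opening at its end, in the units of the state.
- readout.get_obs(): the state, without advancing time (a new reading comes with each control period).
- camera(name): name is "scene" or "top" or "wrist"; returns the picture (480x640x3 uint8, blue, green, red); there is no depth.
- camera_info(name): a dict with "fx", "fy", "cx", "cy" (pixels), "world_from_camera" (4x4, takes a point from camera to world coordinates). Camera axes: x right, y up, looking along -z (the intrinsics and any distortion apply to the point x, -y, -z); pixel columns grow to the right and rows downward; lengths in m; the calibration is good to about 2 mm. The wrist camera is an equidistant fisheye: a pixel r from the principal point sees the ray r / f radians off the axis. A picture is of the moment at which its call begins: read the wrist's pose just before it. camera_info takes no time and is no camera call; for the wrist camera it gives the pose at the moment of the call.
- manip.hand_in(): hands the job in, once; it reports no verdict.
The state is a dict: "clock": time; "joint_pos": joint angles; "joint_velocities": joint speeds; "tau": joint torques, N m; "position": TCP position; "ee_rot": TCP orientation; "ft_force": force on the tool from outside, world axes, zero at the start; "torque": the same for the moment, N m; "grip_width": opening from 0.0 (shut) to 1.0 (fully open).
Only numpy, scipy, OpenCV 4.12 (cv2) and the standard library are available. Lean on these libraries where they do the work, as an engineer would, in place of code of your own. Each camera call takes 0.05 s, during which the arm holds its last target.

## Working session

There is one attempt and no reset: what is moved stays moved. The work goes in short steps, Python scripts to look and compute and a tool call to move; the robot and the scene stay as the last step left them, time stands still between calls to the robot, and variables do not carry over. Pictures are saved under pics/ and viewed, and the job is handed in when it is done.

Besides the shell and the picture viewer there is one more tool, called after "Emit:" as a command line: name --argument value ..., lists and objects as JSON in quotes. play_rows: Moves the arm, as the interface text tells. Its arguments: {"type":"object","properties":{"rows":{"type":"array"},"force":{"type":"number"}},"required":["rows"]}

```bash
mkdir -p pics
python3 - <<'E'
from workcell import readout, camera, camera_info, manip
import cv2
print(readout.get_obs()); print(manip.hold_point_z)
for n in ["scene","top"]:
    cv2.imwrite(f"pics/{n}0.png",camera(n)); print(n,camera_info(n))
E
```

```text
{'clock': 0.0, 'joint_pos': array([ 1.16440207,  0.33287202, -0.06471364,  1.46097094,  0.0215673 ,
        1.34992871, -0.08850348]), 'joint_velocities': array([-6.12477484e-06,  2.20547895e-04,  4.50792197e-04, -9.83664373e-04,
       -8.17971067e-04,  4.73945145e-04, -2.14728787e-04]), 'tau': array([ 4.95399781e-04, -6.25441146e+01,  4.93447250e-02, -3.91609097e+01,
        1.61624153e-02,  9.78079566e-03,  9.34498507e-05]), 'position': array([ 0.23386655, -0.57910858,  0.19580178]), 'ee_rot': array([ 8.28994192e-01, -5.59256720e-01, -6.25195282e-04, -4.00614326e-04]), 'ft_force': array([ 0.08272767, -1.56427342,  0.25722263]), 'torque': array([ 0.01460235, -0.01860446, -0.00796395]), 'grip_width': 0.9965140688566358}
0.0187
scene {'fx': 525.1962078846009, 'fy': 525.1962078846009, 'cx': 310.4472356527559, 'cy': 234.9277281568184, 'world_from_camera': array([[-0.1548443 , -0.70167595,  0.69546682,  1.44487193],
       [ 0.98787246, -0.11813253,  0.10076061,  0.12353052],
       [ 0.01145595,  0.70263473,  0.7114585 ,  0.96919672],
       [ 0.        ,  0.        ,  0.        ,  1.        ]])}
top {'fx': 485.7011466943148, 'fy': 485.7011466943148, 'cx': 316.2085766509811, 'cy': 239.30086366491602, 'world_from_camera': array([[-0.0037175 ,  0.98689431, -0.16132517,  0.36931273],
       [-0.99983327, -0.0065524 , -0.01704417, -0.01966895],
       [-0.01787786,  0.16123491,  0.98675412,  1.24599178],
       [ 0.        ,  0.        ,  0.        ,  1.        ]])}
```

View pics/scene0.png

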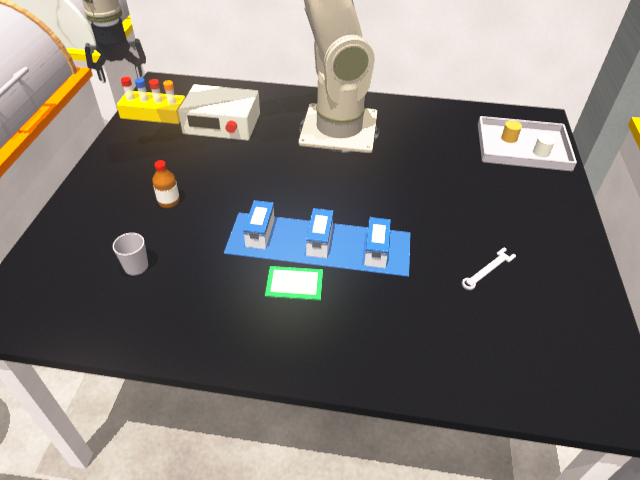

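View pics/top0.png

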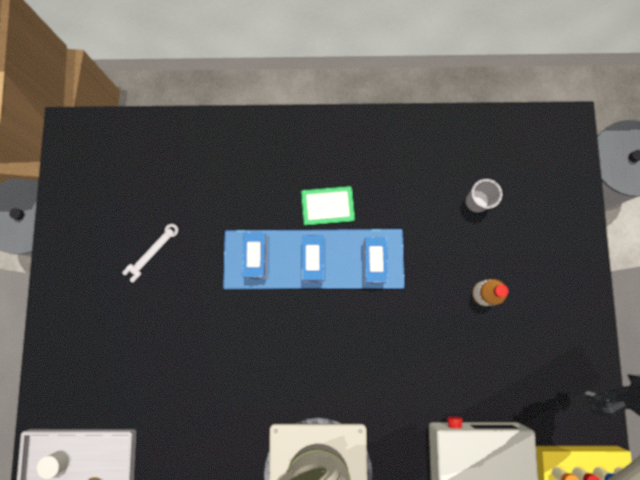

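The top view shows the cases at about (254,257), (313,260) and (376,260), the plate at (328,205), the beaker at (483,196), the bottle at (490,292) and the wrench at (150,253). I'll enlarge it for measuring.

Run:
```python
import cv2
i=cv2.imread("pics/top0.png")
c=i[180:300,215:415]; cv2.imwrite("pics/topcrop.png",cv2.resize(c,None,fx=4,fy=4,interpolation=cv2.INTER_CUBIC))
i=cv2.imread("pics/scene0.png")
c=i[190:310,220:420]; cv2.imwrite("pics/scenecrop.png",cv2.resize(c,None,fx=4,fy=4,interpolation=cv2.INTER_CUBIC))
```

```text
(no output)
```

View pics/topcrop.png

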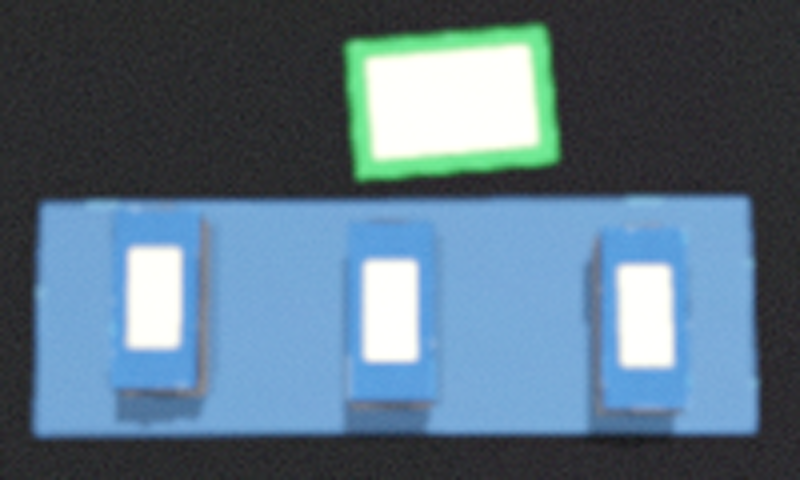

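View pics/scenecrop.png

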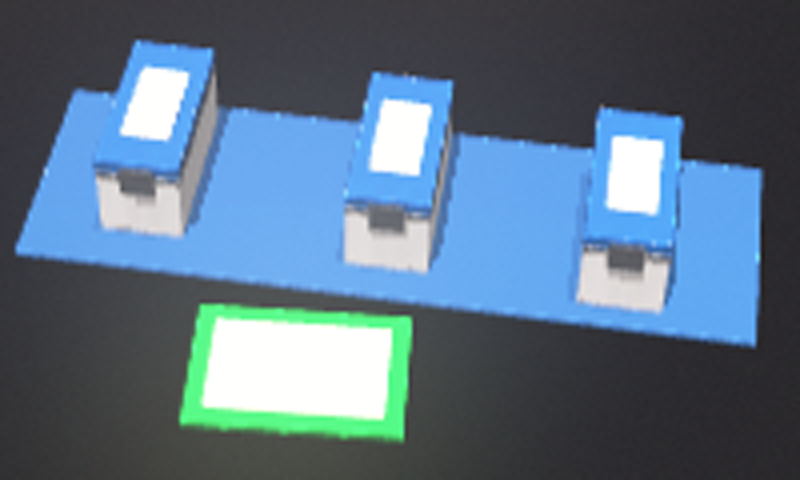

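```bash
cat > h.py <<'E'
import numpy as np, cv2
from workcell import readout, camera, camera_info, manip
def ray(n,u,v,z,ci=None):
    c=ci or camera_info(n); M=c["world_from_camera"]
    d=M[:3,:3]@np.array([(u-c["cx"])/c["fx"],-(v-c["cy"])/c["fy"],-1.]); o=M[:3,3]
    return o+d*(z-o[2])/d[2]
E
python3 - <<'E'
from h import *
np.set_printoptions(precision=4,suppress=True)
T=dict(A=[(116,210),(203,210),(198,388),(113,388)],B=[(350,222),(437,220),(434,403),(348,402)],C=[(601,229),(686,227),(682,409),(600,409)],P=[(346,41),(547,25),(560,161),(357,180)])
S=dict(A=[(599,107),(681,116),(670,250),(585,241)],B=[(372,72),(453,80),(432,213),(345,203)],C=[(137,41),(214,48),(181,175),(97,166)],P=[(199,305),(411,317),(404,440),(181,424)])
for k in T:
  z=.006 if k=='P' else .064
  for n,D,o in(("top",T,(215,180)),("scene",S,(220,190))):
    p=np.array([ray(n,o[0]+(u-1.5)/4,o[1]+(v-1.5)/4,z)[:2] for u,v in D[k]])
    l=(p[0]+p[1]-p[2]-p[3])/2; w=(p[0]+p[3]-p[1]-p[2])/2
    if n=="scene": l=-l
    print(k,n,p.mean(0),"L",np.linalg.norm(l),"W",np.linalg.norm(w),"yaw",np.degrees(np.arctan2(l[1],l[0])))
for n,u,v,z in(("top",500,290,.13),("top",484,190,.08),("top",172,230,.01),("top",132,274,.01)): print(n,ray(n,u,v,z))
from scipy.spatial.transform import Rotation as R
print(R.from_quat(readout.get_obs()['ee_rot']).as_matrix())
E
```

```text
A top [0.5264 0.1539] L 0.11034464765567911 W 0.053017361678933526 yaw -0.3065796364803419
A scene [0.5286 0.157 ] L 0.11631455037286738 W 0.050677706009694214 yaw -0.0013864119161026936
B top [0.5177 0.0096] L 0.11203587015685158 W 0.05303470367205762 yaw -0.9313186847720984
B scene [0.5207 0.0126] L 0.11808907280321937 W 0.0522730065481451 yaw 0.9764393977709781
C top [ 0.5126 -0.1433] L 0.11139127770756237 W 0.05094960487419716 yaw -2.117450830249462
C scene [ 0.5156 -0.1421] L 0.11615529177491117 W 0.05125736522572681 yaw 1.5163899322540209
P top [ 0.6629 -0.0288] L 0.0925279857518725 W 0.1326022206216485 yaw 4.437352459165013
P scene [ 0.6647 -0.0263] L 0.09256281981091355 W 0.12912635980198273 yaw 5.53582066786458
top [ 0.4322 -0.418   0.13  ]
top [ 0.68   -0.4125  0.08  ]
top [0.5984 0.3767 0.01  ]
top [0.4843 0.4749 0.01  ]
[[ 0.3744 -0.9272 -0.0005]
 [-0.9272 -0.3744  0.0012]
 [-0.0013  0.0001 -1.    ]]
```

Emit:
play_rows --rows '[[[12, 18, 2], [0, 0, -1], 85], [[24, 38, 2], [0, 0, -2], 85], [[24, 38, 0], [0, 0, -2], 85], [[24, 38, 0], [0, 0, -2], 85], [[24, 38, 0], [0, 0, -2], 85], [[24, 38, 0], [0, 0, -2], 85], [[24, 38, 0], [0, 0, -2], 85], [[24, 38, 0], [0, 0, -2], 85], [[24, 38, 0], [0, 0, -2], 85], [[24, 38, 0], [0, 0, -2], 85], [[24, 38, 0], [0, 0, -2], 85], [[24, 38, 0], [0, 0, -1], 85]]' --force 30

```text
clock: 1.6
position: [0.5105, -0.1423, 0.2004]
ee_rot: [-0.707, 0.708, 0.0, -0.0]
ft_force: [1.0, -0.5, -0.1]
grip_width: 0.993
```

```bash
cat > s.py <<'E'
from h import *
from scipy.spatial.transform import Rotation as R
np.set_printoptions(precision=4,suppress=True)
o=readout.get_obs(); Rm=R.from_quat(o['ee_rot']).as_matrix()
print(o['clock'],o['position'],"toolx",Rm[:,0],"z",Rm[:,2],"F",o['ft_force'],"M",o['torque'],o['grip_width'],"q",o['joint_pos'])
E
python3 s.py
```

```text
1.6 [ 0.5105 -0.1423  0.2004] toolx [-0.0012 -1.      0.0001] z [-0.0004 -0.0001 -1.    ] F [ 0.9839 -0.5114 -0.1022] M [-0.047   0.0051 -0.0387] 0.9928075423702009 q [ 0.5777  0.1492 -0.4306  1.6874  0.0643  1.3193 -1.4367]
```

Emit:
play_rows --rows '[[[3, 0, -15], [0, 0, 0], 85], [[0, 0, -25], [0, 0, 0], 85], [[0, 0, -25], [0, 0, 0], 85], [[0, 0, -25], [0, 0, 0], 85], [[0, 0, -25], [0, 0, 0], 85], [[0, 0, -25], [0, 0, 0], 85], [[0, 0, -20], [0, 0, 0], 85], [[0, 0, -12], [0, 0, 0], 85], [[0, 0, -6], [0, 0, 0], 85], [[0, 0, 0], [0, 0, 0], 85]]'

```text
clock: 2.85
position: [0.513, -0.1437, 0.0226]
ee_rot: [-0.707, 0.707, 0.0, -0.0]
ft_force: [0.6, 0.5, 0.3]
grip_width: 0.996
```

```bash
python3 s.py
python3 - <<'E'
from h import *
cv2.imwrite("pics/w1.png",camera("wrist")); i=camera("scene")
cv2.imwrite("pics/s1.png",cv2.resize(i[150:310,180:420],None,fx=3,fy=3))
E
```

```text
2.85 [ 0.513  -0.1437  0.0226] toolx [-0.0003 -1.      0.0001] z [-0.0001 -0.0001 -1.    ] F [0.5588 0.4651 0.2618] M [-0.016   0.0058 -0.0176] 0.9963638940880112 q [ 0.5475  0.334  -0.4136  1.8736  0.161   0.9665 -1.5088]
```

View pics/w1.png

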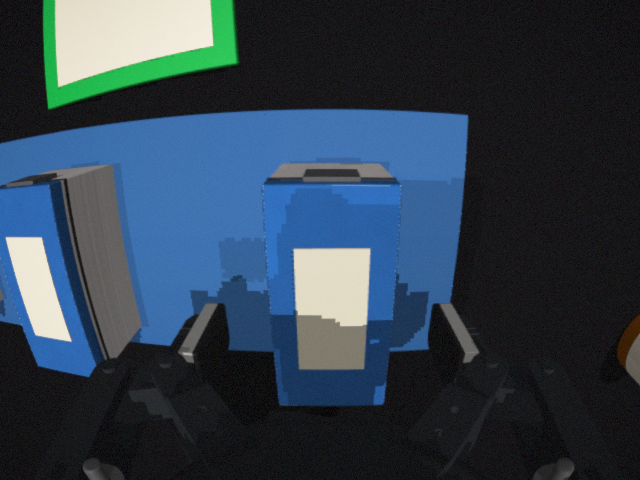

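View pics/s1.png

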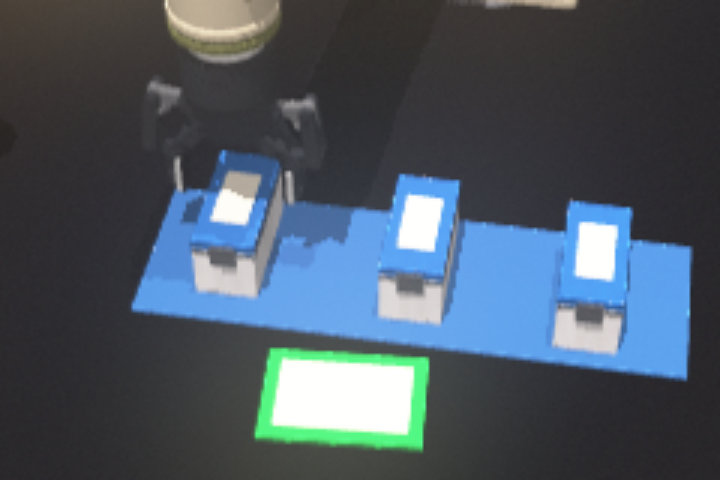

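Run:
```python
from h import *
for u,v in((290,202),(179,190)):
  for z in(.03,.04,.05): print(ray("scene",180+u/3,150+v/3,z))
```

```text
[ 0.4779119  -0.10594138  0.03      ]
[ 0.48820751 -0.1034981   0.04      ]
[ 0.49850311 -0.10105482  0.05      ]
[ 0.47912824 -0.20424637  0.03      ]
[ 0.4894109 -0.2007564  0.04     ]
[ 0.49969355 -0.19726643  0.05      ]
```

Run:
```python
from h import *
i=camera("scene")
j=cv2.resize(i[180:260,215:315],None,fx=8,fy=8,interpolation=cv2.INTER_CUBIC)
cv2.imwrite("pics/s2.png",cv2.convertScaleAbs(j[:600],alpha=1.6,beta=40))
M=camera_info("scene"); import numpy.linalg as L
W=L.inv(M["world_from_camera"])
for y in(-.1437+.0425,-.1437+.057,-.1437-.0425,-.1437-.057):
  for x in(.502,.524):
    for z in (.0226,.036):
      p=W@np.array([x,y,z,1]); print(x,y,z,((M['cx']+M['fx']*p[0]/-p[2])-215)*8,((M['cy']+M['fy']*p[1]/p[2])-180)*8)
```

```text
0.502 -0.10119999999999998 0.0226 493.6428333203994 367.8538435814187
0.502 -0.10119999999999998 0.036 492.2061649235002 337.8746794426104
0.524 -0.10119999999999998 0.0226 479.84378313226216 415.5620168856303
0.524 -0.10119999999999998 0.036 478.29141463008045 385.579942943333
0.502 -0.0867 0.0226 537.9188033996511 373.105979380387
0.502 -0.0867 0.036 536.7953750691813 343.13149215743556
0.524 -0.0867 0.0226 524.6120622528706 420.9265517668607
0.524 -0.0867 0.036 523.3799626499194 390.95001390735456
0.502 -0.1862 0.0226 236.00681597218272 337.29235961175823
0.502 -0.1862 0.036 232.7610395612901 307.2875838347818
0.524 -0.1862 0.0226 219.36508377234532 384.3491336570994
0.524 -0.1862 0.036 215.96333266746387 354.33652354169067
0.502 -0.2007 0.0226 192.38068680404467 332.1173097062617
0.502 -0.2007 0.036 188.83086666460053 302.1084678402781
0.524 -0.2007 0.0226 175.2613131968085 379.06422612226106
0.524 -0.2007 0.036 171.54880374904087 349.04672862479583
```

View pics/s2.png

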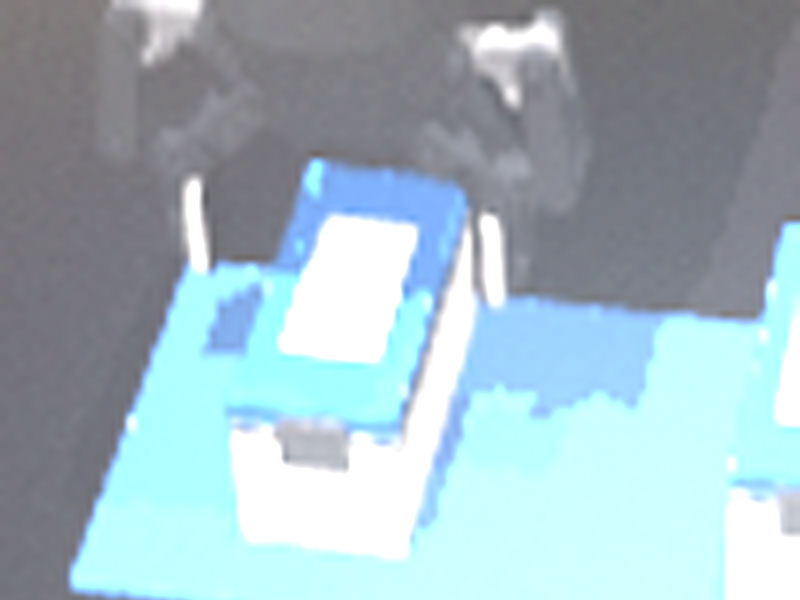

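```bash
cat >> h.py <<'E'
def wproj(p):
    M=camera_info("wrist"); q=np.linalg.inv(M["world_from_camera"])@np.append(p,1)
    x,y,z=q[0],-q[1],-q[2]; r=np.hypot(x,y); t=np.arctan2(r,z)
    return M['cx']+M['fx']*t*x/r, M['cy']+M['fy']*t*y/r
E
python3 - <<'E'
from h import *
print(camera_info("wrist"))
for z in(.0226,.036,.055,.072,.09):
  for x in(.502,.524): print(z,x,wproj([x,-.1437+.0425,z]),wproj([x,-.1437-.0425,z]))
print("lid corners")
for x in(.459,.569):
  for y in(-.169,-.117): print(x,y,wproj([x,y,.064]))
i=cv2.imread("pics/w1.png")[260:420,140:520]
cv2.imwrite("pics/w1c.png",cv2.convertScaleAbs(cv2.resize(i,None,fx=2.1,fy=2.1),alpha=1.5,beta=30))
E
```

```text
{'fx': 371.64829954431775, 'fy': 371.64829954431775, 'cx': 328.1647777781441, 'cy': 233.79446824663134, 'world_from_camera': array([[ 3.20661379e-04,  9.47440544e-01,  3.19931733e-01,
         5.96073167e-01],
       [-9.99999748e-01,  1.01213265e-04,  7.02549091e-04,
        -1.43261675e-01],
       [ 6.33242158e-04, -3.19931877e-01,  9.47440337e-01,
         2.00082127e-01],
       [ 0.00000000e+00,  0.00000000e+00,  0.00000000e+00,
         1.00000000e+00]])}
0.0226 0.502 (np.float64(250.8553184903961), np.float64(293.0388899455247)) (np.float64(406.50349034212724), np.float64(293.01358250231533))
0.0226 0.524 (np.float64(247.52350023577463), np.float64(255.76895988040846)) (np.float64(409.90197586670234), np.float64(255.76886458960814))
0.036 0.502 (np.float64(246.06257260386553), np.float64(305.065944085527)) (np.float64(411.3865983250386), np.float64(305.02756814518466))
0.036 0.524 (np.float64(242.11570616177494), np.float64(265.99133141877996)) (np.float64(415.40975105649824), np.float64(265.9815748441297))
0.055 0.502 (np.float64(238.3037502556726), np.float64(324.7725366861
[... 379 characters left out ...]
1178036092118), np.float64(301.4298124813901)) (np.float64(434.14463748294855), np.float64(301.36923503826836))
0.09 0.502 (np.float64(220.3035201872303), np.float64(371.7006274694527)) (np.float64(437.61939549330816), np.float64(371.54852316074755))
0.09 0.524 (np.float64(211.6961375789822), np.float64(325.1414846910378)) (np.float64(446.3678953247845), np.float64(325.0304005618379))
lid corners
0.459 -0.169 (np.float64(378.93712656241), np.float64(404.9660154323525))
0.459 -0.117 (np.float64(275.8482489190248), np.float64(404.924695638324))
0.569 -0.169 (np.float64(396.265334289107), np.float64(186.29997821982485))
0.569 -0.117 (np.float64(258.1965376577132), np.float64(186.3036252664784))
```

View pics/w1c.png

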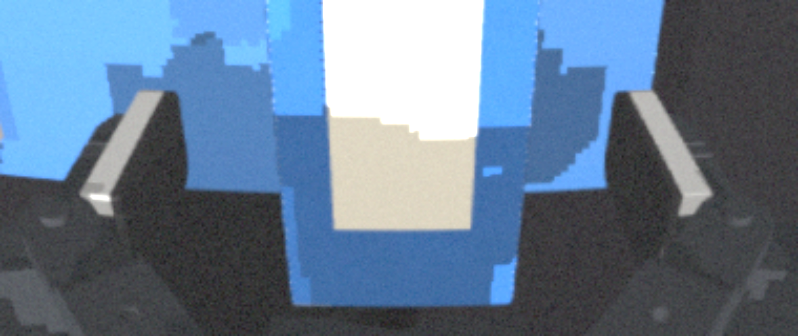

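Emit:
play_rows --rows '[[[1, -1, 0], [0, 0, 0], 66], [[0, 0, 0], [0, 0, 0], 66], [[0, 0, 0], [0, 0, 0], 66]]'

```text
clock: 3.38
position: [0.5141, -0.1446, 0.0227]
ee_rot: [-0.707, 0.707, -0.0, -0.0]
ft_force: [0.5, 0.2, 0.5]
grip_width: 0.771
```

```bash
python3 s.py
python3 - <<'E'
from h import *
w=camera("wrist"); cv2.imwrite("pics/w2.png",cv2.convertScaleAbs(cv2.resize(w[240:440,140:520],None,fx=2.1,fy=2.1),alpha=1.5,beta=30))
for z in(.0226,.036,.055,.072,.09):
  for x in(.503,.525): print(z,x,wproj([x,-.1447+.033,z]),wproj([x,-.1447-.033,z]))
E
```

```text
3.375 [ 0.5141 -0.1446  0.0227] toolx [-0.0001 -1.      0.0001] z [ 0.0001 -0.0001 -1.    ] F [0.4921 0.2429 0.5094] M [-0.0062  0.0515 -0.0161] 0.7708937419354976 q [ 0.5477  0.3362 -0.4131  1.8705  0.1617  0.9673 -1.5079]
0.0226 0.503 (np.float64(267.99090018412994), np.float64(293.14893606501045)) (np.float64(389.9924386228264), np.float64(293.1406654343573))
0.0226 0.525 (np.float64(265.35494548686165), np.float64(255.53728141530505)) (np.float64(392.72659423148014), np.float64(255.55239727867158))
0.036 0.503 (np.float64(264.1954625993332), np.float64(305.3528212636044)) (np.float64(393.9019985706845), np.float64(305.33332333997686))
0.036 0.525 (np.float64(261.062244712551), np.float64(265.89492676531154)) (np.float64(397.1482697860321), np.float64(265.9021284219675))
0.055 0.503 (np.float64(258.03135229057125), np.float64(325.40347117545747)) (np.float64(400.2500087363208), np.float64(325.3608540365484))
0.055 0.525 (np.float64(253.96006169693453), np.float64(283.20690174711746)) (np.float64(404.46147998136166), np.float64(283.19610997545647))
0.072 0.503 (np.float64(251.59136668520404), np.float64(346.6707110015019)) (np.float64(406.88011884365983), np.float64(346.59687755928076))
0.072 0.525 (np.float64(246.35202222885556), np.float64(302.0034695484756)) (np.float64(412.2920757328554), np.float64(301.9658150281804))
0.09 0.503 (np.float64(243.6327139593189), np.float64(373.43314777432215)) (np.float64(415.0707843302653), np.float64(373.30978183352187))
0.09 0.525 (np.float64(236.65722727980187), np.float64(326.3519394368867)) (np.float64(422.26482665012645), np.float64(326.26718363486646))
```

View pics/w2.png

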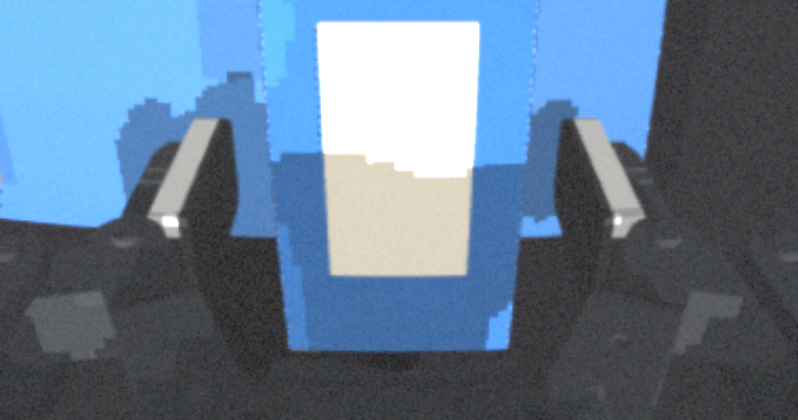

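The pads look about 40 mm higher than the reported TCP, with their tips level with the lid at z≈0.066. I'll lower a little and check before closing.

Emit:
play_rows --rows '[[[0, 0, -5], [0, 0, 0], 66], [[0, 0, -5], [0, 0, 0], 66], [[0, 0, 0], [0, 0, 0], 66]]'

```text
clock: 3.8
position: [0.5136, -0.1444, 0.012]
ee_rot: [-0.707, 0.707, 0.0, -0.0]
ft_force: [0.7, 0.4, 0.3]
grip_width: 0.773
```

```bash
python3 s.py
python3 - <<'E'
from h import *
w=camera("wrist"); a=cv2.convertScaleAbs(cv2.resize(w[240:440,140:520],None,fx=2,fy=1.9),alpha=1.5,beta=30)
i=camera("scene"); b=cv2.convertScaleAbs(cv2.resize(i[180:260,205:315],(760,553),interpolation=cv2.INTER_CUBIC),alpha=1.5,beta=30)
cv2.imwrite("pics/w3.png",a);cv2.imwrite("pics/s3.png",b)
E
```

```text
3.8 [ 0.5136 -0.1444  0.012 ] toolx [-0.0001 -1.     -0.0003] z [-0.001   0.0003 -1.    ] F [0.6969 0.4287 0.2598] M [-0.0115  0.0094 -0.0423] 0.7725986106470458 q [ 0.5444  0.3511 -0.4101  1.8779  0.1695  0.9476 -1.5138]
```

View pics/w3.png

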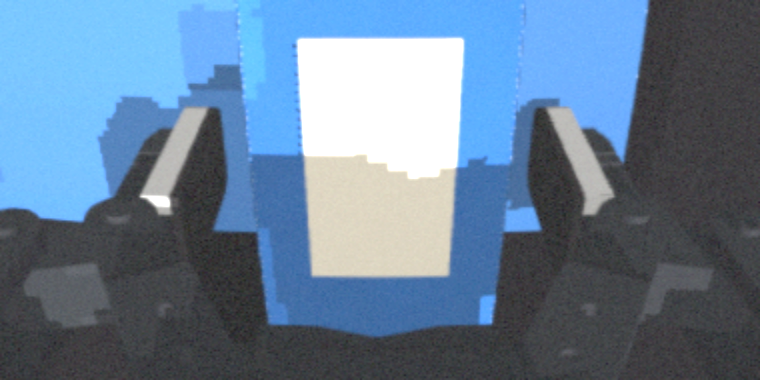

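View pics/s3.png

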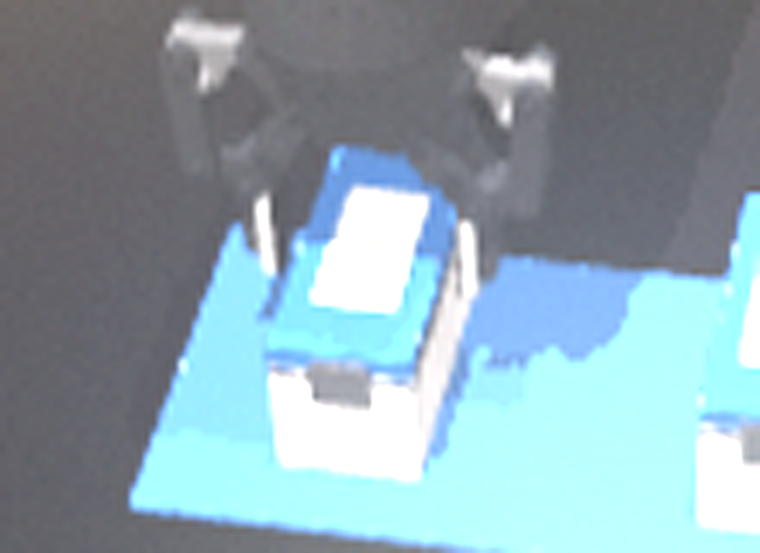

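Run:
```python
from h import *
M=camera_info("scene"); W=np.linalg.inv(M["world_from_camera"])
def sp(x,y,z):
  p=W@np.array([x,y,z,1]); return np.round([(M['cx']-M['fx']*p[0]/p[2]-205)*6.909,(M['cy']+M['fy']*p[1]/p[2]-180)*6.913])
print("case check",sp(.569,-.117,.064),sp(.459,-.117,.064),sp(.569,-.117,.004))
for z in(.012,.025,.04,.055,.07): print(z,[sp(x,y,z) for x in(.5025,.5245) for y in (-.1114,-.1064,-.1774)])
for z in (.025,.055): print([np.round((np.array(wproj([x,y,z]))-[140,240])*[2,1.9]) for x in(.5025,.5245) for y in (-.1114,-.1774)])
```

```text
case check [409. 360.] [473. 154.] [418. 476.]
0.012 [array([469., 336.]), array([482., 337.]), array([298., 315.]), array([457., 377.]), array([470., 379.]), array([284., 356.])]
0.025 [array([468., 311.]), array([481., 313.]), array([295., 290.]), array([456., 352.]), array([469., 354.]), array([281., 331.])]
0.04 [array([466., 282.]), array([480., 283.]), array([292., 261.]), array([454., 323.]), array([467., 325.]), array([278., 302.])]
0.055 [array([465., 252.]), array([478., 254.]), array([289., 232.]), array([452., 293.]), array([466., 295.]), array([275., 272.])]
0.07 [array([463., 222.]), array([477., 224.]), array([286., 202.]), array([451., 263.]), array([464., 265.]), array([271., 242.])]
[array([248., 124.]), array([506., 124.]), array([242.,  49.]), array([513.,  49.])]
[array([228., 187.]), array([527., 187.]), array([218., 104.]), array([537., 104.])]
```

Emit:
play_rows --rows '[[[0, 0, -4], [0, 0, 0], 66], [[0, 0, -4], [0, 0, 0], 66], [[0, 0, -3], [0, 0, 0], 66], [[0, 0, 0], [0, 0, 0], 60]]'

```text
clock: 4.4
position: [0.5138, -0.1445, 0.0013]
ee_rot: [-0.707, 0.707, 0.0, -0.0]
ft_force: [0.1, -0.2, -0.3]
grip_width: 0.703
```

Emit:
play_rows --rows '[[[0, 0, -3], [0, 0, 0], 60], [[0, 0, -3], [0, 0, 0], 60], [[0, 0, -3], [0, 0, 0], 60], [[0, 0, 0], [0, 0, 0], 60]]'

```text
clock: 4.9
position: [0.5138, -0.1445, -0.0077]
ee_rot: [-0.707, 0.707, 0.0, -0.0]
ft_force: [0.2, -0.0, 0.1]
grip_width: 0.705
```

```bash
python3 s.py
python3 - <<'E'
from h import *
w=camera("wrist"); a=cv2.convertScaleAbs(cv2.resize(w[240:440,140:520],None,fx=2,fy=1.9),alpha=1.5,beta=30)
i=camera("scene"); b=cv2.convertScaleAbs(cv2.resize(i[180:260,205:315],(760,553),interpolation=cv2.INTER_CUBIC),alpha=1.5,beta=30)
cv2.imwrite("pics/w4.png",a);cv2.imwrite("pics/s4.png",b)
E
```

```text
4.9 [ 0.5138 -0.1445 -0.0077] toolx [-0.0002 -1.     -0.0001] z [-0.0005  0.0001 -1.    ] F [ 0.1615 -0.0466  0.0647] M [ 0.0286 -0.0458 -0.0284] 0.7052279754668841 q [ 0.5375  0.3797 -0.4036  1.8896  0.1856  0.9091 -1.526 ]
```

View pics/w4.png

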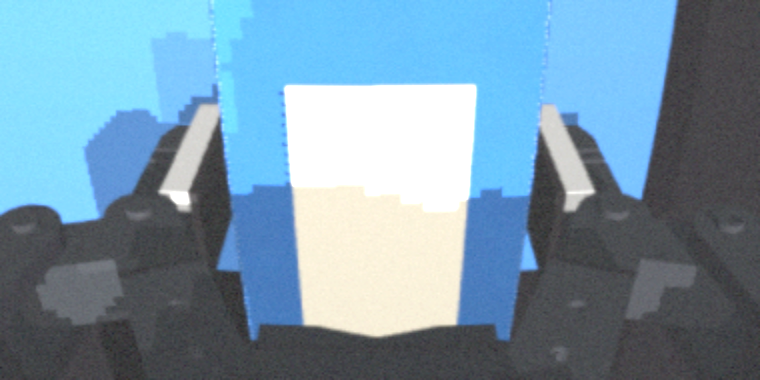

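View pics/s4.png

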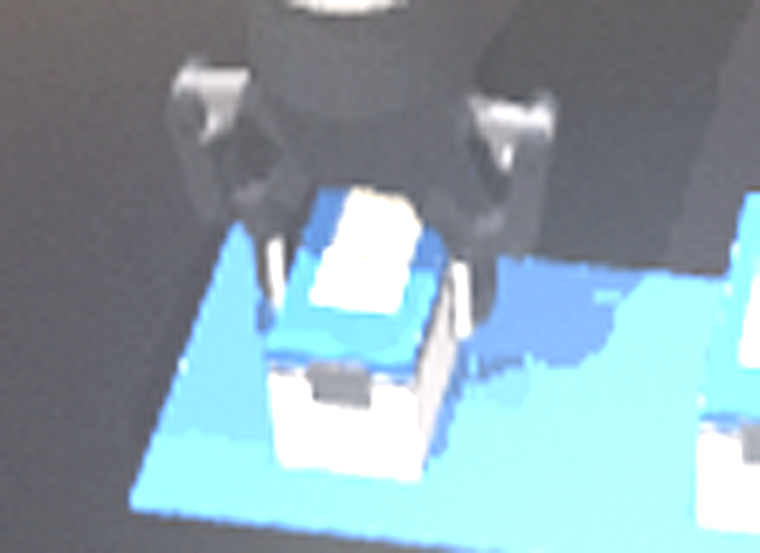

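Emit:
play_rows --rows '[[[0, 0, -3], [0, 0, 0], 55], [[0, 0, 0], [0, 0, 0], 45], [[0, 0, 0], [0, 0, 0], 45], [[0, 0, 0], [0, 0, 0], 45], [[0, 0, 0], [0, 0, 0], 45]]' --force 40

```text
clock: 5.62
position: [0.5139, -0.1446, -0.0105]
ee_rot: [-0.707, 0.707, 0.0, -0.0]
ft_force: [0.8, -0.6, -2.1]
grip_width: 0.602
```

```bash
python3 s.py
```

```text
5.625 [ 0.5139 -0.1446 -0.0105] toolx [-0.0002 -1.      0.0001] z [-0.0002 -0.0001 -1.    ] F [ 0.8323 -0.5662 -2.0952] M [-0.2693 -0.225   0.0144] 0.6016499482250003 q [ 0.5365  0.3839 -0.4026  1.8912  0.1881  0.9034 -1.5278]
```

Emit:
play_rows --rows '[[[0, 0, 8], [0, 0, 0], 45], [[0, 0, 16], [0, 0, 0], 45], [[0, 0, 20], [0, 0, 0], 45], [[0, 0, 20], [0, 0, 0], 45], [[0, 0, 12], [0, 0, 0], 45], [[0, 0, 4], [0, 0, 0], 45], [[0, 0, 0], [0, 0, 0], 45], [[0, 0, 0], [0, 0, 0], 45]]'

```text
clock: 6.62
position: [0.5135, -0.1444, 0.0689]
ee_rot: [-0.707, 0.707, 0.001, -0.0]
ft_force: [-0.1, -0.0, -5.2]
grip_width: 0.597
```

```bash
python3 s.py
python3 - <<'E'
from h import *
i=camera("scene"); b=cv2.resize(i[120:280,180:420],(720,480))
cv2.imwrite("pics/s5.png",b)
E
```

```text
6.625 [ 0.5135 -0.1444  0.0689] toolx [-0.0002 -1.     -0.0003] z [-0.0012  0.0003 -1.    ] F [-0.1043 -0.033  -5.2035] M [-0.0016  0.0182  0.0127] 0.5969214743346596 q [ 0.5608  0.2767 -0.4236  1.8338  0.129   1.0593 -1.483 ]
```

View pics/s5.png

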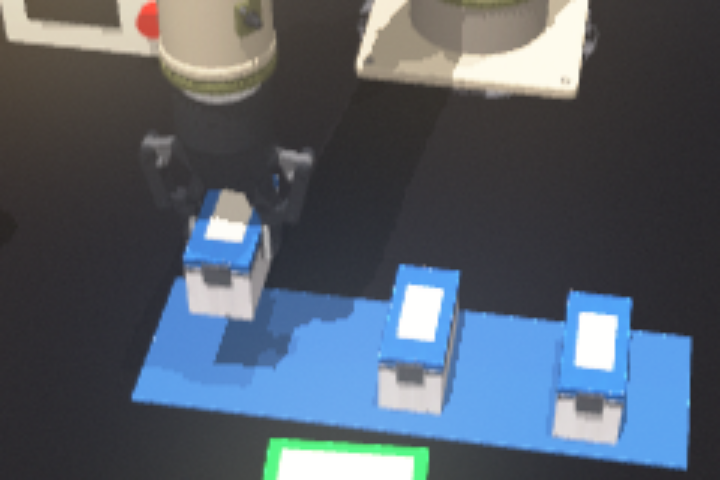

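Emit:
play_rows --rows '[[[0, 0, 0], [0, 8, 0], 45], [[0, 0, 0], [0, 8, 0], 45], [[0, 0, 0], [0, 0, 0], 45], [[0, 0, 0], [0, 0, 0], 45], [[0, 0, 0], [0, 0, 0], 45], [[0, 0, 0], [0, 0, 0], 45]]'

```text
clock: 7.42
position: [0.5139, -0.145, 0.0704]
ee_rot: [-0.7, 0.701, 0.098, -0.098]
ft_force: [-0.6, -0.5, -4.5]
grip_width: 0.607
```

```bash
cat > m.py <<'E'
from h import *
np.set_printoptions(precision=4,suppress=True)
a=[]
for k in range(8):
    camera("top"); o=readout.get_obs(); a.append(np.r_[o['ft_force'],o['torque']])
a=np.array(a); print(o['clock'],o['position'],a.mean(0),"sd",a.std(0))
E
python3 m.py
```

```text
7.825 [ 0.514  -0.1446  0.0697] [ 0.0584  0.0522 -4.3166  0.0002 -0.5602 -0.0143] sd [0.4667 0.641  0.4826 0.021  0.0615 0.029 ]
```

Emit:
play_rows --rows '[[[0, 0, 0], [0, -8, 0], 45], [[0, 0, 0], [0, -8, 0], 45], [[0, 0, 0], [0, -8, 0], 45], [[0, 0, 0], [0, -8, 0], 45], [[0, 0, 0], [0, 0, 0], 45], [[0, 0, 0], [0, 0, 0], 45], [[0, 0, 0], [0, 0, 0], 45], [[0, 0, 0], [0, 0, 0], 45]]'

```text
clock: 8.82
position: [0.5148, -0.1441, 0.0697]
ee_rot: [0.7, -0.7, 0.098, -0.099]
ft_force: [-0.3, 0.7, -4.7]
grip_width: 0.604
```

```bash
python3 m.py
```

```text
9.225 [ 0.5141 -0.1446  0.0696] [ 0.4461 -0.0745 -4.2486  0.0033  0.5501  0.0182] sd [0.2905 0.5557 0.5691 0.0164 0.0601 0.0289]
```

Emit:
play_rows --rows '[[[0, 0, 0], [0, 8, 0], 45], [[0, 0, 0], [0, 8, 0], 45], [[0, 0, 0], [0, 0, 0], 45], [[0, 0, 0], [0, 0, 0], 45], [[0, 0, 0], [0, 0, 0], 45]]'

```text
clock: 9.85
position: [0.5133, -0.1449, 0.0697]
ee_rot: [-0.707, 0.707, -0.0, 0.0]
ft_force: [-0.5, -0.3, -5.0]
grip_width: 0.604
```

```bash
python3 m.py
```

```text
10.25 [ 0.514  -0.1446  0.0698] [-0.0328  0.0807 -4.5625  0.0151  0.0024  0.0157] sd [0.329  0.2515 0.2854 0.0316 0.0544 0.0272]
```

Emit:
play_rows --rows '[[[0, 0, 0], [0, 8, 0], 45], [[0, 0, 0], [0, 8, 0], 45], [[0, 0, 0], [0, 0, 0], 45], [[0, 0, 0], [0, 0, 0], 45], [[0, 0, 0], [0, -8, 0], 45], [[0, 0, 0], [0, -8, 0], 45], [[0, 0, 0], [0, 0, 0], 45], [[0, 0, 0], [0, 0, 0], 45], [[0, 0, 0], [0, 0, 0], 45]]'

```text
clock: 11.38
position: [0.5149, -0.1444, 0.0701]
ee_rot: [0.707, -0.707, 0.0, -0.0]
ft_force: [0.2, 0.3, -4.4]
grip_width: 0.604
```

```bash
python3 m.py
```

```text
11.775 [ 0.5141 -0.1444  0.0695] [ 0.1088  0.0633 -4.5786  0.0111  0.006   0.0196] sd [0.5376 0.5178 0.3958 0.0414 0.0334 0.0306]
```

Emit:
play_rows --rows '[[[0, 0, -10], [0, 0, 0], 45], [[0, 0, -18], [0, 0, 0], 45], [[0, 0, -20], [0, 0, 0], 45], [[0, 0, -14], [0, 0, 0], 45], [[0, 0, -9], [0, 0, 0], 45], [[0, 0, -5], [0, 0, 0], 45], [[0, 0, -3], [0, 0, 0], 45], [[0, 0, 0], [0, 0, 0], 45]]'

```text
clock: 12.78
position: [0.5143, -0.1446, -0.0092]
ee_rot: [-0.707, 0.707, -0.0, 0.0]
ft_force: [-0.3, -0.7, -4.0]
grip_width: 0.607
```

```bash
python3 s.py
```

```text
12.775 [ 0.5143 -0.1446 -0.0092] toolx [-0.0002 -1.      0.0002] z [ 0.0004 -0.0002 -1.    ] F [-0.3496 -0.6735 -4.0181] M [0.0243 0.0493 0.013 ] 0.6068582203238625 q [ 0.5779  0.3898 -0.4512  1.8881  0.2117  0.9099 -1.5455]
```

Emit:
play_rows --rows '[[[0, 0, -1], [0, 0, 0], 45], [[0, 0, -1], [0, 0, 0], 50], [[0, 0, 0], [0, 0, 0], 70], [[0, 0, 0], [0, 0, 0], 70], [[0, 0, 0], [0, 0, 0], 70], [[0, 0, 10], [0, 0, 0], 70], [[0, 0, 25], [0, 0, 0], 70], [[0, 0, 30], [0, 0, 0], 70], [[1, 20, 20], [0, 0, 0], 70], [[1, 40, 0], [0, 0, 0], 70], [[1, 45, 0], [0, 0, 0], 70], [[1, 40, 0], [0, 0, 0], 70]]'

```text
clock: 14.28
position: [0.5177, 0.0036, 0.0741]
ee_rot: [0.708, -0.707, 0.0, -0.0]
ft_force: [0.2, -0.8, 0.2]
grip_width: 0.819
```

Emit:
play_rows --rows '[[[0, 10, 0], [0, 0, 0], 70], [[0, 0, 0], [0, 0, 0], 70]]'

```text
clock: 14.52
position: [0.5179, 0.0114, 0.0738]
ee_rot: [0.708, -0.707, 0.0, 0.0]
ft_force: [0.2, -1.0, 1.5]
grip_width: 0.821
```

```bash
python3 s.py
python3 - <<'E'
from h import *
w=camera("wrist"); a=cv2.resize(w,None,fx=1,fy=1)
for x in(.463,.573):
  for y in(-.016,.036): q=wproj([x,y,.064]); print(x,y,q); cv2.circle(a,tuple(int(round(t)) for t in q),3,(0,0,255),1)
cv2.imwrite("pics/w6.png",a); i=camera("scene"); cv2.imwrite("pics/s6.png",cv2.resize(i[120:280,180:420],(720,480)))
E
```

```text
14.525 [0.5179 0.0114 0.0738] toolx [ 0.0016 -1.      0.0001] z [ 0.     -0.0001 -1.    ] F [ 0.2033 -1.0359  1.4956] M [-0.0431 -0.0497  0.0032] 0.821095495531045 q [ 0.4016  0.2585 -0.574   1.8626  0.1594  1.066  -1.8038]
0.463 -0.016 (np.float64(371.0012385147421), np.float64(348.2972226970802))
0.463 0.036 (np.float64(286.61248224844405), np.float64(348.3364490589546))
0.573 -0.016 (np.float64(380.24966630118433), np.float64(167.5932782362612))
0.573 0.036 (np.float64(277.78187606831005), np.float64(167.53990191740633))
```

View pics/w6.png

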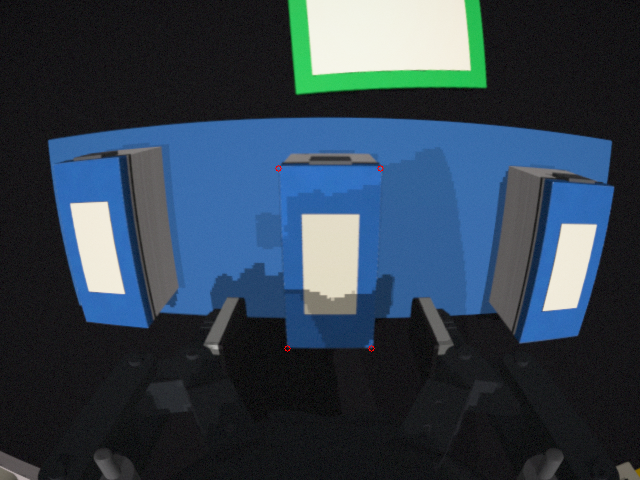

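View pics/s6.png

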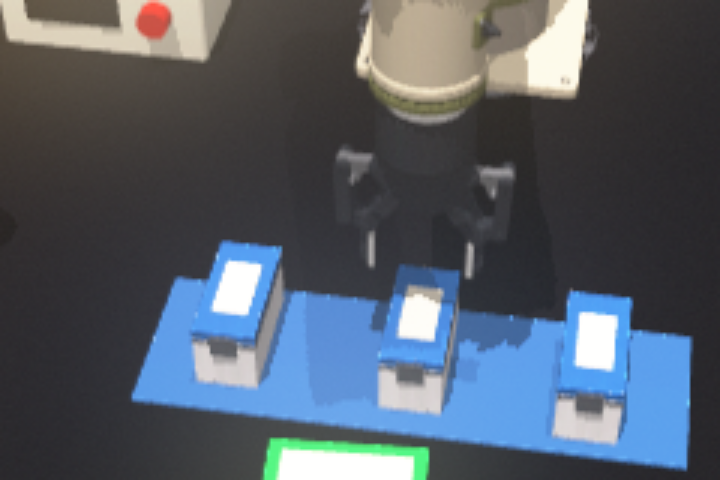

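C is back upright in its place. The lid corners of B match the predicted points within about 4 px. I'll descend and grip.

Emit:
play_rows --rows '[[[1, -1, -12], [0, 0, 0], 70], [[0, 0, -25], [0, 0, 0], 70], [[0, 0, -25], [0, 0, 0], 70], [[0, 0, -14], [0, 0, 0], 66], [[0, 0, -8], [0, 0, 0], 58], [[0, 0, 0], [0, 0, 0], 45], [[0, 0, 0], [0, 0, 0], 45], [[0, 0, 0], [0, 0, 0], 45], [[0, 0, 0], [0, 0, 0], 45]]' --force 40

```text
clock: 15.75
position: [0.5191, 0.0094, -0.0102]
ee_rot: [-0.707, 0.707, -0.0, 0.0]
ft_force: [-0.5, 0.2, -4.0]
grip_width: 0.606
```

Emit:
play_rows --rows '[[[0, 0, 8], [0, 0, 0], 45], [[0, 0, 16], [0, 0, 0], 45], [[0, 0, 20], [0, 0, 0], 45], [[0, 0, 20], [0, 0, 0], 45], [[0, 0, 12], [0, 0, 0], 45], [[0, 0, 4], [0, 0, 0], 45], [[0, 0, 0], [0, 0, 0], 45], [[0, 0, 0], [0, 0, 0], 45]]'

```text
clock: 16.75
position: [0.5186, 0.0094, 0.069]
ee_rot: [-0.707, 0.707, 0.0, -0.0]
ft_force: [-0.7, -0.6, -4.5]
grip_width: 0.601
```

```bash
python3 m.py
```

```text
17.15 [0.519  0.0095 0.0695] [-0.029  -0.1138 -3.533   0.0032  0.0077  0.0049] sd [0.4681 0.4326 0.4797 0.0359 0.0317 0.032 ]
```

Emit:
play_rows --rows '[[[0, 0, 0], [0, 8, 0], 45], [[0, 0, 0], [0, 8, 0], 45], [[0, 0, 0], [0, 0, 0], 45], [[0, 0, 0], [0, 0, 0], 45], [[0, 0, 0], [0, 0, 0], 45], [[0, 0, 0], [0, 0, 0], 45]]'

```text
clock: 17.9
position: [0.519, 0.0093, 0.0704]
ee_rot: [-0.7, 0.7, 0.097, -0.098]
ft_force: [0.6, 0.2, -4.6]
grip_width: 0.607
```

```bash
python3 m.py
```

```text
18.3 [0.519  0.0095 0.0696] [ 0.0487  0.1399 -4.1393  0.0017 -0.5119 -0.0033] sd [0.5766 0.5581 0.4948 0.0287 0.0481 0.0248]
```

Emit:
play_rows --rows '[[[0, 0, 0], [0, -8, 0], 45], [[0, 0, 0], [0, -8, 0], 45], [[0, 0, 0], [0, -8, 0], 45], [[0, 0, 0], [0, -8, 0], 45], [[0, 0, 0], [0, 0, 0], 45], [[0, 0, 0], [0, 0, 0], 45], [[0, 0, 0], [0, 0, 0], 45], [[0, 0, 0], [0, 0, 0], 45]]'

```text
clock: 19.3
position: [0.5197, 0.0098, 0.0697]
ee_rot: [-0.7, 0.7, -0.098, 0.099]
ft_force: [0.1, 0.5, -3.7]
grip_width: 0.604
```

```bash
python3 m.py
```

```text
19.7 [0.519  0.0095 0.0696] [-0.1335 -0.3221 -3.9725  0.0046  0.4974 -0.0099] sd [0.4099 0.183  0.485  0.0227 0.0646 0.0236]
```

Emit:
play_rows --rows '[[[0, 0, 0], [0, 8, 0], 45], [[0, 0, 0], [0, 8, 0], 45], [[0, 0, 0], [0, 0, 0], 45], [[0, 0, 0], [0, 0, 0], 45], [[0, 0, 0], [0, 0, 0], 45]]'

```text
clock: 20.32
position: [0.5185, 0.0094, 0.0698]
ee_rot: [0.707, -0.707, 0.001, -0.0]
ft_force: [-0.4, 0.6, -4.0]
grip_width: 0.599
```

```bash
python3 m.py
```

```text
20.725 [0.519  0.0094 0.0698] [-0.0664  0.0689 -4.2893  0.0039  0.0108  0.0068] sd [0.6043 0.2685 0.4249 0.0229 0.0459 0.0338]
```

Emit:
play_rows --rows '[[[0, 0, 0], [0, 4, 0], 45], [[0, 0, 0], [0, 0, 0], 45], [[0, 0, 0], [0, 0, 0], 45], [[0, 0, 0], [0, 0, 0], 45], [[0, 0, 0], [0, 0, 0], 45], [[0, 0, 0], [0, 0, 0], 45]]'

```text
clock: 21.48
position: [0.519, 0.0094, 0.0697]
ee_rot: [-0.707, 0.707, 0.024, -0.025]
ft_force: [0.4, -0.4, -3.0]
grip_width: 0.604
```

```bash
python3 m.py
```

```text
21.875 [0.5191 0.0095 0.0696] [ 0.0366  0.0562 -3.9952 -0.012  -0.1318 -0.0034] sd [0.5216 0.5215 0.4727 0.0361 0.0312 0.024 ]
```

Emit:
play_rows --rows '[[[0, 0, 0], [0, -8, 0], 45], [[0, 0, 0], [0, 0, 0], 45], [[0, 0, 0], [0, 0, 0], 45], [[0, 0, 0], [0, 0, 0], 45], [[0, 0, 0], [0, 0, 0], 45], [[0, 0, 0], [0, 0, 0], 45]]'

```text
clock: 22.62
position: [0.5193, 0.0096, 0.0696]
ee_rot: [-0.707, 0.707, -0.024, 0.025]
ft_force: [-0.7, 0.0, -4.6]
grip_width: 0.601
```

```bash
python3 m.py
```

```text
23.025 [0.519  0.0094 0.0697] [ 0.2272  0.1803 -3.934  -0.0069  0.1382  0.0129] sd [0.5051 0.3233 0.3474 0.0185 0.055  0.0304]
```

B's moment is proportional to tilt with no end-to-end shift, so B is silent. I'll put it back.

Emit:
play_rows --rows '[[[0, 0, -6], [0, 4, 0], 45], [[0, 0, -18], [0, 0, 0], 45], [[0, 0, -20], [0, 0, 0], 45], [[0, 0, -16], [0, 0, 0], 45], [[0, 0, -10], [0, 0, 0], 45], [[0, 0, -6], [0, 0, 0], 45], [[0, 0, -3], [0, 0, 0], 45], [[0, 0, -1], [0, 0, 0], 45], [[0, 0, 0], [0, 0, 0], 45]]'

```text
clock: 24.15
position: [0.5194, 0.0095, -0.01]
ee_rot: [-0.707, 0.707, -0.0, 0.0]
ft_force: [-0.1, 0.2, -3.8]
grip_width: 0.604
```

Emit:
play_rows --rows '[[[0, 0, -1], [0, 0, 0], 50], [[0, 0, 0], [0, 0, 0], 70], [[0, 0, 0], [0, 0, 0], 70], [[0, 0, 0], [0, 0, 0], 70], [[0, 0, 10], [0, 0, 0], 70], [[0, 0, 25], [0, 0, 0], 70], [[0, 0, 30], [0, 0, 0], 70], [[2, 20, 20], [0, 0, 0], 70], [[2, 40, 0], [0, 0, 0], 70], [[2, 44, 0], [0, 0, 0], 70], [[2, 30, 0], [0, 0, 0], 70], [[0, 10, 0], [0, 0, 0], 70]]'

```text
clock: 25.65
position: [0.5269, 0.1556, 0.0743]
ee_rot: [0.708, -0.706, -0.0, -0.0]
ft_force: [-0.0, -1.1, 0.1]
grip_width: 0.821
```

```bash
python3 s.py
python3 - <<'E'
from h import *
w=camera("wrist"); a=cv2.resize(w,None,fx=1,fy=1)
for x in(.472,.582):
  for y in(.129,.181): q=wproj([x,y,.064]); print(x,y,q); cv2.circle(a,tuple(int(round(t)) for t in q),3,(0,0,255),1)
cv2.imwrite("pics/w7.png",a); i=camera("scene"); cv2.imwrite("pics/s7.png",cv2.resize(i[120:280,180:420],(720,480)))
E
```

```text
25.65 [0.5269 0.1556 0.0743] toolx [ 0.0026 -1.     -0.0008] z [ 0.0006  0.0008 -1.    ] F [-0.0278 -1.0684  0.0647] M [ 0.0053  0.0011 -0.0288] 0.8207401029745048 q [ 0.2021  0.3466 -0.6717  1.7796  0.2392  1.0974 -2.1187]
0.472 0.129 (np.float64(371.57188877046025), np.float64(347.8327567761056))
0.472 0.181 (np.float64(287.31170213755945), np.float64(347.66995993863134))
0.582 0.129 (np.float64(381.42096670798514), np.float64(167.40896549565423))
0.582 0.181 (np.float64(279.2213957790504), np.float64(167.04205354024737))
```

View pics/w7.png

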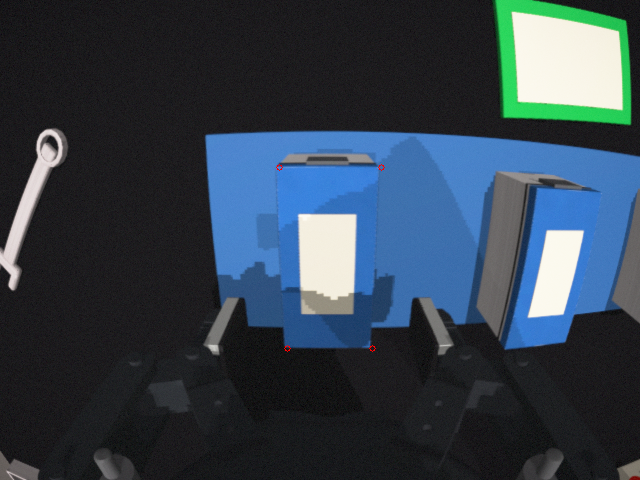

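View pics/s7.png

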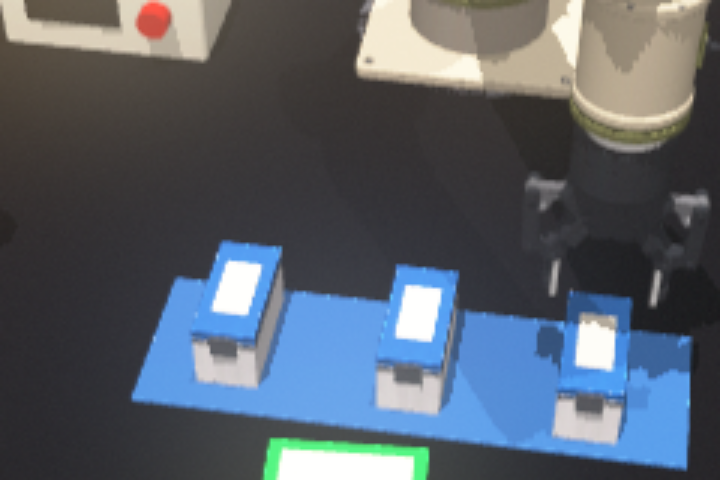

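B is back upright. Case A matches the prediction (within about 2 px), so I'll descend, grip and test it.

Emit:
play_rows --rows '[[[0, 1, -12], [0, 0, 0], 70], [[0, 0, -25], [0, 0, 0], 70], [[0, 0, -25], [0, 0, 0], 70], [[0, 0, -14], [0, 0, 0], 66], [[0, 0, -8], [0, 0, 0], 58], [[0, 0, 0], [0, 0, 0], 45], [[0, 0, 0], [0, 0, 0], 45], [[0, 0, 0], [0, 0, 0], 45], [[0, 0, 0], [0, 0, 0], 45]]' --force 40

```text
clock: 26.88
position: [0.5271, 0.1543, -0.0102]
ee_rot: [-0.707, 0.707, -0.0, 0.0]
ft_force: [-0.2, 0.5, -4.1]
grip_width: 0.602
```

Emit:
play_rows --rows '[[[0, 0, 8], [0, 0, 0], 45], [[0, 0, 16], [0, 0, 0], 45], [[0, 0, 20], [0, 0, 0], 45], [[0, 0, 20], [0, 0, 0], 45], [[0, 0, 12], [0, 0, 0], 45], [[0, 0, 4], [0, 0, 0], 45], [[0, 0, 0], [0, 0, 0], 45], [[0, 0, 0], [0, 0, 0], 45]]'

```text
clock: 27.88
position: [0.5266, 0.1543, 0.069]
ee_rot: [-0.707, 0.707, 0.0, -0.0]
ft_force: [0.4, 0.0, -4.1]
grip_width: 0.606
```

Emit:
play_rows --rows '[[[0, 0, 0], [0, 8, 0], 45], [[0, 0, 0], [0, 8, 0], 45], [[0, 0, 0], [0, 0, 0], 45], [[0, 0, 0], [0, 0, 0], 45], [[0, 0, 0], [0, 0, 0], 45], [[0, 0, 0], [0, 0, 0], 45]]'

```text
clock: 28.62
position: [0.5269, 0.1545, 0.0704]
ee_rot: [0.7, -0.7, -0.098, 0.098]
ft_force: [-0.3, 0.2, -4.3]
grip_width: 0.608
```

```bash
python3 m.py
```

```text
29.025 [0.5271 0.1545 0.0697] [ 0.1084 -0.0513 -3.9967 -0.0087 -0.4618 -0.0056] sd [0.49   0.4747 0.337  0.0401 0.0386 0.0306]
```

Emit:
play_rows --rows '[[[0, 0, 0], [0, -8, 0], 45], [[0, 0, 0], [0, -4, 0], 45], [[0, 0, 0], [0, 0, 0], 45], [[0, 0, 0], [0, 0, 0], 45], [[0, 0, 0], [0, 0, 0], 45], [[0, 0, 0], [0, 0, 0], 45]]'

```text
clock: 29.78
position: [0.5272, 0.1545, 0.0693]
ee_rot: [-0.707, 0.707, 0.025, -0.025]
ft_force: [-0.6, -0.4, -4.4]
grip_width: 0.599
```

```bash
python3 m.py
```

```text
30.175 [0.5271 0.1545 0.0696] [-0.3279  0.0155 -3.9777  0.0313 -0.0725 -0.0176] sd [0.4635 0.4507 0.5336 0.0431 0.0195 0.0286]
```

Emit:
play_rows --rows '[[[0, 0, 0], [0, -8, 0], 45], [[0, 0, 0], [0, 0, 0], 45], [[0, 0, 0], [0, 0, 0], 45], [[0, 0, 0], [0, 0, 0], 45], [[0, 0, 0], [0, 0, 0], 45], [[0, 0, 0], [0, 0, 0], 45]]'

```text
clock: 30.92
position: [0.5273, 0.1545, 0.0695]
ee_rot: [-0.707, 0.707, -0.024, 0.025]
ft_force: [0.3, -0.5, -5.0]
grip_width: 0.603
```

```bash
python3 m.py
```

```text
31.325 [0.5271 0.1545 0.0697] [ 0.2763  0.0225 -3.9557 -0.0117  0.0546  0.0113] sd [0.5069 0.4602 0.4622 0.019  0.0213 0.0237]
```

Emit:
play_rows --rows '[[[0, 0, 0], [0, -4, 0], 45], [[0, 0, 0], [0, -8, 0], 45], [[0, 0, 0], [0, 0, 0], 45], [[0, 0, 0], [0, 0, 0], 45], [[0, 0, 0], [0, 0, 0], 45], [[0, 0, 0], [0, 0, 0], 45]]'

```text
clock: 32.08
position: [0.5276, 0.1546, 0.0698]
ee_rot: [-0.7, 0.701, -0.098, 0.099]
ft_force: [-0.3, -0.3, -4.4]
grip_width: 0.602
```

```bash
python3 m.py
```

```text
32.475 [0.5271 0.1545 0.0696] [ 0.1707 -0.1037 -4.2073 -0.0128  0.4705 -0.0126] sd [0.427  0.2898 0.3909 0.0283 0.0207 0.0258]
```

Case A shows an offset of about 0.065 N m that reverses with tilt direction: 0.46 N m at 16°, but only ±0.06 at 4°, where B gave 0.13. Its level offset also differs from C's zero, so A is the rattler. I'll level it, raise it, give it some shake strokes and carry it to the plate.

Emit:
play_rows --rows '[[[0, 0, 6], [0, 8, 0], 45], [[0, 0, 15], [0, 8, 0], 45], [[0, 0, 20], [0, 0, 0], 45], [[0, 0, 18], [0, 0, 0], 45], [[0, 0, 7], [0, 0, 0], 45], [[0, 0, 0], [0, 0, 0], 45], [[0, 0, 0], [0, 0, 0], 45], [[20, 0, 0], [0, 0, 0], 45], [[20, 0, 0], [0, 0, 0], 45], [[0, 0, 0], [0, 0, 0], 45], [[0, 0, 0], [0, 0, 0], 45], [[0, 0, 0], [0, 0, 0], 45]]'

```text
clock: 33.98
position: [0.5664, 0.1546, 0.1355]
ee_rot: [0.707, -0.707, 0.0, 0.0]
ft_force: [0.1, 0.1, -4.0]
grip_width: 0.611
```

Emit:
play_rows --rows '[[[-20, 0, 0], [0, 0, 0], 45], [[-20, 0, 0], [0, 0, 0], 45], [[0, 0, 0], [0, 0, 0], 45], [[0, 0, 0], [0, 0, 0], 45], [[0, 0, 0], [0, 0, 0], 45], [[20, 0, 0], [0, 0, 0], 45], [[20, 0, 0], [0, 0, 0], 45], [[0, 0, 0], [0, 0, 0], 45], [[0, 0, 0], [0, 0, 0], 45], [[0, 0, 0], [0, 0, 0], 45]]'

```text
clock: 35.22
position: [0.5666, 0.1546, 0.1357]
ee_rot: [0.707, -0.707, 0.0, 0.0]
ft_force: [0.3, 0.1, -4.0]
grip_width: 0.607
```

Emit:
play_rows --rows '[[[5, -8, 0], [0, 0, 0], 45], [[10, -18, 0], [0, 0, 0], 45], [[12, -22, 0], [0, 0, 0], 45], [[12, -22, 0], [0, 0, 0], 45], [[12, -22, 0], [0, 0, 0], 45], [[12, -22, 0], [0, 0, 0], 45], [[12, -22, 0], [0, 0, 0], 45], [[10, -20, 0], [0, 0, 0], 45], [[8, -16, 0], [0, 0, 0], 45], [[4, -9, 0], [0, 0, 0], 45], [[0, 0, 0], [0, 0, 0], 45], [[0, 0, 0], [0, 0, 0], 45]]'

```text
clock: 36.72
position: [0.6638, -0.0253, 0.1357]
ee_rot: [0.708, -0.707, -0.0, -0.0]
ft_force: [-0.8, 1.1, -5.2]
grip_width: 0.604
```

```bash
python3 s.py
python3 - <<'E'
from h import *
cv2.imwrite("pics/s8.png",camera("scene"));cv2.imwrite("pics/t8.png",camera("top"))
E
```

```text
36.725 [ 0.6638 -0.0253  0.1357] toolx [ 0.0012 -1.     -0.0006] z [-0.0001  0.0006 -1.    ] F [-0.831   1.1473 -5.159 ] M [0.0968 0.0219 0.04  ] 0.6042919509826458 q [ 0.3757  0.5171 -0.5728  1.4003  0.2807  1.3058 -1.7802]
```

View pics/s8.png

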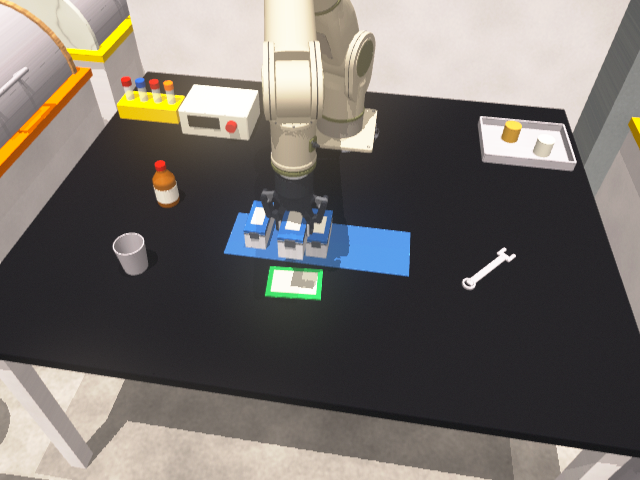

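View pics/t8.png

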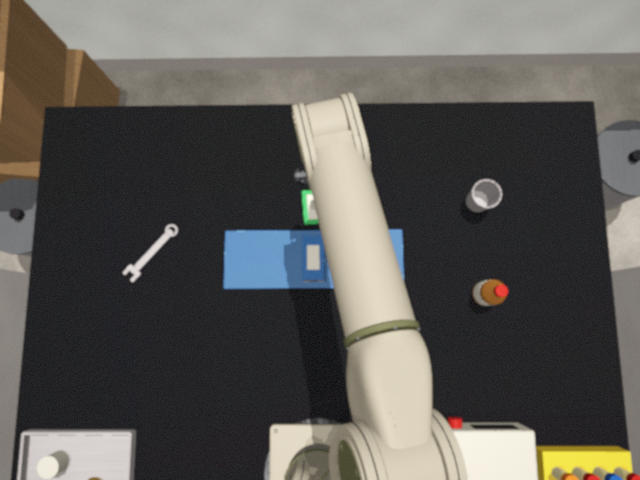

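Emit:
play_rows --rows '[[[0, 0, 0], [0, 6, 0], 45], [[0, 0, 0], [0, 0, 0], 45], [[0, 0, 0], [0, 0, 0], 45], [[0, 0, 0], [0, 0, 0], 45], [[0, 0, 0], [0, -3, 0], 45], [[0, 0, 0], [0, -2, 0], 45], [[0, 0, 0], [0, 0, 0], 45], [[0, 0, 0], [0, 0, 0], 45], [[0, 0, 0], [0, 0, 0], 45]]'

```text
clock: 37.95
position: [0.6642, -0.0265, 0.1356]
ee_rot: [-0.707, 0.707, 0.006, -0.006]
ft_force: [0.5, 0.5, -4.5]
grip_width: 0.599
```

```bash
python3 m.py
```

```text
38.35 [ 0.6641 -0.0265  0.1355] [ 0.0607 -0.0092 -4.0216  0.0203  0.0296  0.0164] sd [0.5883 0.3876 0.3288 0.0292 0.0348 0.0133]
```

Emit:
play_rows --rows '[[[0, 0, 0], [0, -7, 0], 45], [[0, 0, 0], [0, 0, 0], 45], [[0, 0, 0], [0, 0, 0], 45], [[0, 0, 0], [0, 0, 0], 45], [[0, 0, 0], [0, 3, 0], 45], [[0, 0, 0], [0, 2, 0], 45], [[0, 0, 0], [0, 0, 0], 45], [[0, 0, 0], [0, 0, 0], 45], [[0, 0, 0], [0, 0, 0], 45]]'

```text
clock: 39.48
position: [0.664, -0.0266, 0.1358]
ee_rot: [-0.707, 0.707, -0.006, 0.006]
ft_force: [-0.1, -0.6, -3.5]
grip_width: 0.605
```

```bash
python3 m.py
```

```text
39.875 [ 0.664  -0.0266  0.1357] [-0.1003  0.1198 -3.915  -0.0003 -0.0272  0.0195] sd [0.4326 0.5015 0.3286 0.0294 0.025  0.0187]
```

The ±0.06 N m ball shift is confirmed at ±1°. I'll level the case, let it settle, check the case position and hand in.

Emit:
play_rows --rows '[[[0, 0, 0], [0, 1, 0], 45], [[0, 0, 0], [0, 0, 0], 45], [[0, 0, 0], [0, 0, 0], 45], [[0, 0, 0], [0, 0, 0], 45], [[0, 0, 0], [0, 0, 0], 45], [[0, 0, 0], [0, 0, 0], 45]]'

```text
clock: 40.62
position: [0.664, -0.0266, 0.1357]
ee_rot: [-0.707, 0.707, -0.0, -0.0]
ft_force: [-0.8, 0.4, -3.8]
grip_width: 0.604
```

```bash
python3 s.py
python3 - <<'E'
from h import *
i=camera("scene"); cv2.imwrite("pics/s9.png",cv2.resize(i[180:310,210:420],None,fx=3.8,fy=3.8,interpolation=cv2.INTER_CUBIC))
M=camera_info("scene"); W=np.linalg.inv(M["world_from_camera"])
for x,y,z in[(.719,-.053,.21),(.719,-.001,.21),(.719,-.053,.15),(.719,-.001,.15)]:
  p=W@np.array([x,y,z,1]); print((M['cx']-M['fx']*p[0]/p[2]-210)*3.8,(M['cy']+M['fy']*p[1]/p[2]-180)*3.8)
E
```

```text
40.625 [ 0.664  -0.0266  0.1357] toolx [-0.0002 -1.      0.0001] z [ 0.0001 -0.0001 -1.    ] F [-0.7718  0.3787 -3.8042] M [ 0.0026 -0.0606  0.0171] 0.6042697816181377 q [ 0.3788  0.5181 -0.5752  1.3996  0.283   1.3062 -1.7811]
248.94983145496815 214.8419413679201
345.2374916901592 226.4652450999081
252.83515756302864 290.717920876427
345.4053550304853 302.25159138819606
```

View pics/s9.png

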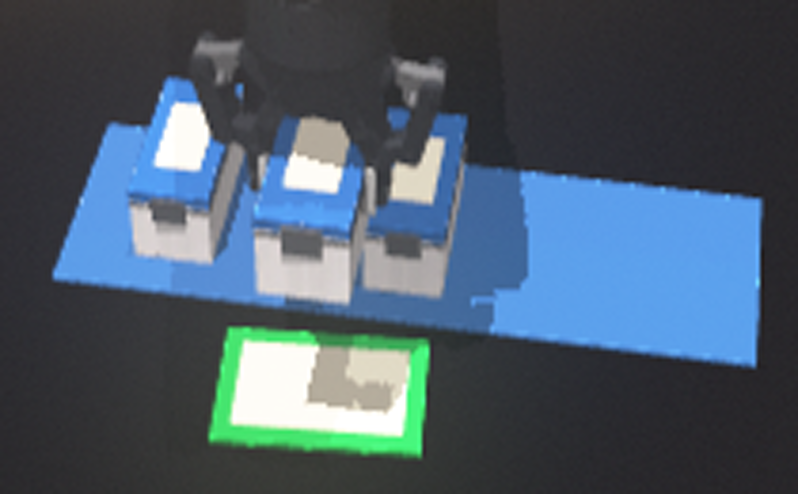

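The front-face corners at (255,218) and (365,227), with the bottom at (258,293) and (352,303), fit the prediction to a few pixels. That puts the case level over the plate with its underside near 0.15 m. The other two cases stand upright.

```bash
python3 -c "
from workcell import manip; print(manip.hand_in())"
```

```text
the job is handed in; nothing more can be done
None
```

I found the rattling case and handed the job in at about 41 s. It is the one that stood at the +y end of the mat, and the arm is holding it level over the plate. The hand-in reports no verdict, so this rests on my own checks.

- **Which case rattles:** I lifted and tipped all three in turn. The -y and middle cases gave only a moment proportional to tilt, with nothing left over when level. The +y case showed an extra shift of about 0.06 N m that reversed with tilt, both on first lifting and again over the plate. I also gave it x shake strokes before carrying it over.
- **Final hold:** the gripper is at (0.664, -0.027), over the measured plate middle, and level. The case's underside is about 0.15 m above the bench, and the scene picture agrees to within a few pixels (one lid corner about 20 px off).
- **Other things:** both silent cases stand upright where they were, judged from pictures. The bottle, beaker and wrench looked unmoved in the last full pictures.

**A disagreement:** the two cameras put the fingertips about 35–45 mm behind the TCP as described. I gripped by the pictures, with the TCP reading about -10 mm, and all three grasps held.

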